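# Ready the rice-cake press: swing the board home and set its block

### The arm

A 6-joint arm with a two-finger parallel gripper is mounted at the origin on the work surface. World frame = base frame: x ahead of the robot, y to its left, z up, the work surface at z = 0. Lengths are in mm, angles in rad, forces in N, time in s.
With the tool pointing down it reaches from about 275 to 850 mm from the base axis. Payload 19 kg.
Tool frame: the origin (TCP) lies at the very end of the fingers, on their centre line; the grasp point (between the pads) lies 19 mm behind it; z points along the fingers, y is the line along which they close (so a half turn about z gives the same grasp; the last joint's range is limited). The gripper opens to 85 mm and grips with 20 to 120 N. Pads are 22 mm wide; open, the fingers measure 114 mm over their backs; the gripper's body (76 mm by 85 mm) begins 54 mm behind the grasp point. The pads swing forward as they close: fully open they stand 13 mm farther back than shut.
Start: joints at [1.037, 0.15, 1.437, -0, 1.554, -0.134], TCP at [223.81, 529.622, 231.267] pointing down, gripper open.
Joint ranges: [-2.8, 2.8], [-0.68, 2.1], [0.12, 2.68], [-1.39, 4.53], [0.16, 2.79], [-2.81, 2.81]. Speed limits (rad/s): [1.89, 1.89, 2.22, 3.01, 3.01, 3.01].

### API

Orientations are given as [roll, pitch, yaw] about the fixed x, y, z axes, in that order (R = Rz(yaw) Ry(pitch) Rx(roll)).
In Python, from rig import robot gives the robot as it stands. The module is installed in compiled form; this text tells all that it offers.
- The arm moves only by the tool send_rows, never from a script. Its argument "deltas" is a list of rows, each a list of 5 numbers: the closure, from 0 (fully open) to 1 (shut), then the shift along the tool's x, y, z in m, then the turn about the tool's z in degrees. A call has 1 to 8 rows; each row is the pose to reach, as a shift and turn from the pose commanded when the call began, along the tool's axes at that moment; what a row does not reach only later rows make up. A row lasts 1/12 s, in which the tool goes at most 41.7 mm and 7.16 degrees, less where a joint would pass 70% of its speed; a pose out of reach is approached as far as the arm can. A call with a gripper value outside its range is refused whole. The fingers move at their own pace and stop on an object; "newtons" is the grip in N (left out, the last holds). Time passes only in rows, so rows that repeat a pose let the fingers close. It gives the time, the measured TCP pose, the force, the opening and the grip force at its end, in the units of the state.
- robot.sense(): the state, without advancing time (a new reading comes with each control period).
- robot.capture(name): name is "scene" or "top" or "wrist"; returns a dict with "img" (384x512x3 uint8, red, green, blue), "fx", "fy", "cx", "cy" (pixels), "camera_from_world" (4x4, takes a point from world to camera coordinates). Camera axes: x right, y up, looking along -z (the intrinsics and any distortion apply to the point x, -y, -z); pixel columns grow to the right and rows downward; lengths in mm; the calibration is good to about 2 mm. A picture is of the moment at which its call begins. There is no depth.
- robot.hand_in(): hands the job in; it is judged then, once.
The state is a dict: "time_s": time; "q": joint angles; "joint_velocities": joint speeds; "joint_torque": joint torques, N m; "tcp_pos": TCP position; "orientation": TCP orientation; "contact_force": force on the tool from outside, world axes, zero at the start; "moment": the same for the moment, N m; "finger_gap": finger opening in mm; "finger_force": force on a finger pad.
Only numpy, scipy, OpenCV 4.12 (cv2) and the standard library are available. Lean on these libraries where they do the work, as an engineer would, in place of code of your own. Each camera call takes 0.05 s, during which the arm holds its last target. There are 200 camera calls.

### The job

Get the rice-cake press ready. First push the free corner of the askew pressing board round, its notched corner staying on the steel peg, until the board lies flush against the stand's upright fence. Then swing the tub's flat cover sideways and leave it aside, take out the wooden block and stand it upright, fully down in the board's shallow pocket with a broad face to the fence, the board still flush; do not shift or knock over the bottle, bowl, jar or paddle.

Things in the scene. Friction and masses are not known exactly. Their poses are not given: they have to be found in the camera images.
- stand: Fixed wooden press stand: a slab 275 (x) x 300 (y) x 16 mm with an upright fence and a steel peg. Origin: on the table, under the centre of the board's outline when home; z up. In its frame the slab covers x -90..185, y -190..110 mm. Yaw within 0.2 rad of the world's; it may be on the left or the right, with the tub on the other side.
- fence (a point): Top of the fence's board-side face, mid-length: x -75, y 22.5 mm in the stand frame, 110 mm above the table. The fence is a fixed upright plank on the slab, 15 mm thick, y -65..110, its board-side face looking to the stand's +x.
- peg (a point): Top centre of the fixed upright steel peg, 14 mm diameter, 46 mm above the table; at x -55, y -88 mm in the stand frame.
- board: Loose light-wood board 150 (x) x 200 (y) x 14 mm, 0.2-0.4 kg, on the slab (underside 16 mm above the table), too wide to grip. Origin: underside, at a corner notch, on the peg's axis. Outline x -20..130, y -12..188; notch x -9..9, open to -y, bottom y 8 (2 mm play on the peg). Starts 0.3-0.6 rad clockwise from home. Home: axes parallel to the stand's, the -x edge along the fence.
- board_corner (a point): Top of the board's free corner, diagonally opposite the notch (x 130, y 188, z 14 mm in the board frame). A push on the board's +x face near this corner, towards the fence, swings the board anticlockwise (from above) about the peg until the fence stops it.
- board_pocket (a point): Centre of the floor of the pocket in the board's top (x 7, y 98, z 8 mm in the board frame). The pocket is 54 (x) x 76 (y) mm, 6 mm deep, open at the board's -x edge so that the fence closes it when the board is home. There is no room for a finger between a seated block and the fence.
- tub: Fixed white plastic tub 175 (x) x 88 (y) x 92 mm high, walls and floor 5 mm, open at the top under its cover. Origin: centre of the underside; yaw within 0.2 rad of the world's.
- cover (a joint): Angle (rad) of the tub's flat grey cover, 225 x 90 x 5 mm, underside 93 mm above the table, about its upright pivot screw: near 0 covers the tub, positive is anticlockwise from above, +-1.9 at most; stays where left (about 1 N at the handle). Past +-1.4 the tub is clear. The tall bottle blocks one side; on the other the cover passes over the low bowl.
- cover_pivot (a point): Pivot screw of the cover, 98 mm above the table, on a fixed 40 mm wide ear that juts 48 mm from the tub's near (-x) end: x -120, y 0 in the tub frame. The cover reaches from 16 mm behind the screw to 209 mm ahead of it, 45 mm to each side.
- cover_handle (a point): Top centre of the cover's upright fin handle, 50 mm long (along the line to the pivot), 12 mm thick, 28 mm high, top 126 mm above the table; 150 mm from the pivot.
- block: Loose dark-wood block 48 (x) x 66 (y) x 80 (z) mm, 0.13-0.27 kg. Origin: centre of its underside; z up. It stands on the tub's floor, axes about along the tub's: only 2 to 9 mm free between its narrow faces (+-y) and the tub's walls, 30 mm or more beside its broad faces (+-x). Both broad faces are alike.
- bottle: Water bottle, 64 mm diameter, 200 mm tall, standing on one side of the tub. Origin: underside centre. Leave alone.
- bowl: Steel bowl, 100 mm across, 50 mm high, on the other side of the tub. Origin: underside centre. Leave alone.
- jar: Small white jar, 68 mm diameter, 75 mm tall, beyond the stand's far left corner. Origin: underside centre. Leave alone.
- paddle: Wooden paddle 180 mm long lying flat beyond the tub. Leave alone.
Not all that is in view belongs to the job. Several things have the shape of the board; the one meant has the colours described above.

How it is judged (in metres and radians):
On the way, in this order (a step that is already met when the one before it is completed fails the run):
1. the board is swung home, flush on the fence, its notch on the peg (angle between the x axis of board and the x axis of stand, either way round below 0.025 rad and horizontal distance between board and peg below 0.008 m and x of board in the frame of stand below -0.05 m and z of board in the frame of stand below 0.019 m), for 0.2 s.
2. the block stands in the board's pocket (horizontal distance between block and board_pocket below 0.008 m and z of block in the frame of board below 0.0105 m and angle between block's own z axis and vertical below 0.06 rad and angle between the x axis of block and the x axis of stand, either way round below 0.15 rad), for 0.2 s.
At the end, for the whole second after the job is handed in: Board flat, within 0.025 rad of the fence, edge within 5 mm of it at the notch, notch within 8 mm of the peg; block at rest and upright (0.06 rad) on the pocket floor, within 8 mm of the pocket centre, broad face to the fence (0.15 rad); cover at least 0.9 rad aside (all of step 1 and all of step 2 and (value of joint cover above 0.9 rad or value of joint cover below -0.9 rad) and linear speed of each of block, board below 0.02 m/s); the robot touches nothing.
It fails at once if the board's notch comes off the peg (more than 25 mm) (horizontal distance between board and peg above 0.025 m).
It fails at once if the board is lifted off the stand (z of board in the frame of stand above 0.04 m).
It fails at once if the bottle, bowl or jar is shifted more than 30 mm, or the paddle more than 50 mm (distance of any of bottle, bowl, jar from where it was at the start of the episode above 0.03 m or distance of paddle from where it was at the start of the episode above 0.05 m).
It fails at once if the bottle, bowl or jar is tipped (angle between any of bottle, bowl, jar's own z axis and vertical above 0.4 rad).
It also fails if it takes over 72 s, if anything falls off the work surface, if the arm or the gripper's body presses on something with over 40 N, if the wrist force passes 120 N, or if a joint passes its speed limit or range.

## Working session

There is one attempt and no reset: what is moved stays moved. The work goes in short steps, Python scripts to look and compute and a tool call to move; the robot and the scene stay as the last step left them, time stands still between calls to the robot, and variables do not carry over. Pictures are saved under pics/ and viewed, at most 10 in all, crops included, and the job is handed in when it is done.

Besides the shell and the picture viewer there is one more tool, called as name([rows], argument=value, ...), one row to a line, values as JSON. send_rows: Moves the arm, as the interface text tells. Its arguments: {"type":"object","properties":{"deltas":{"type":"array","items":{"type":"array","items":{"type":"number"}}},"newtons":{"type":"number"}},"required":["deltas"]}

```bash
mkdir -p pics; python3 - <<'E'
from rig import robot
import cv2,numpy as np,pickle
s=robot.sense();print({k:np.round(v,3).tolist() for k,v in s.items()})
for n in ["scene","top"]:
    c=robot.capture(n);pickle.dump(c,open(n+'.pkl','wb'))
    print(n,[k for k in c],c['fx'],c['cx'],c['cy'],np.round(c['camera_from_world'],3).tolist())
    cv2.imwrite(f'pics/{n}0.png',cv2.resize(c['img'][:,:,::-1],(800,600),interpolation=cv2.INTER_CUBIC))
E
```

```text
{'time_s': 0.0, 'q': [1.037, 0.151, 1.438, 0.0, 1.554, -0.134], 'joint_velocities': [0.001, -0.001, -0.0, 0.001, -0.001, 0.001], 'joint_torque': [-0.001, -71.304, -57.089, -0.0, 0.009, 0.0], 'tcp_pos': [223.687, 529.44, 230.66], 'orientation': [-3.14, -0.0, 2.742], 'contact_force': [0.293, 0.399, -0.864], 'moment': [0.06, 0.057, -0.029], 'finger_force': 0.0, 'finger_gap': 85.386}
scene ['img', 'fx', 'fy', 'cx', 'cy', 'camera_from_world'] 406.18057304929897 244.45181647349972 188.3911916232155 [[0.402, 0.916, 0.017, -194.706], [-0.54, 0.222, 0.812, 131.581], [0.739, -0.335, 0.584, -1410.526], [0.0, 0.0, 0.0, 1.0]]
top ['img', 'fx', 'fy', 'cx', 'cy', 'camera_from_world'] 482.0587891736593 251.01011897389634 192.1304283126877 [[-0.024, -1.0, 0.008, 34.125], [0.997, -0.024, 0.077, -445.62], [-0.076, 0.01, 0.997, -1558.912], [0.0, 0.0, 0.0, 1.0]]
```

View pics/scene0.png

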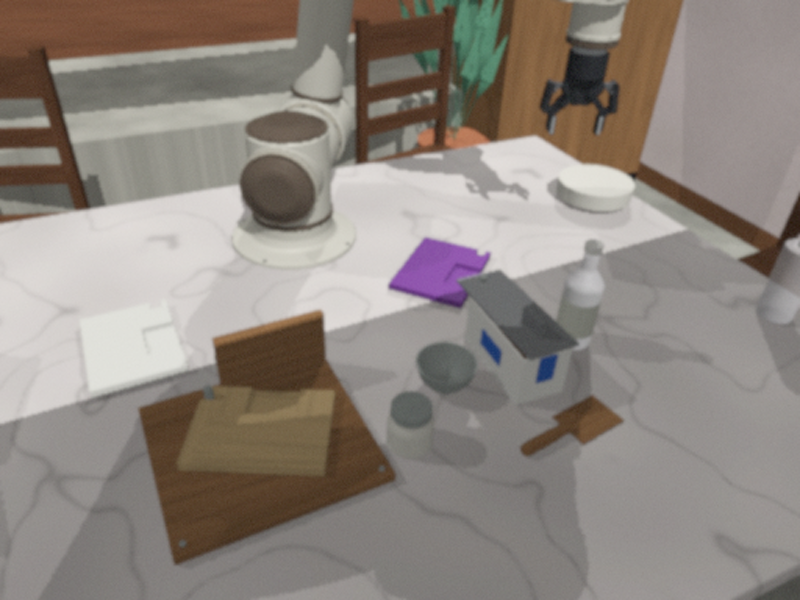

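View pics/top0.png

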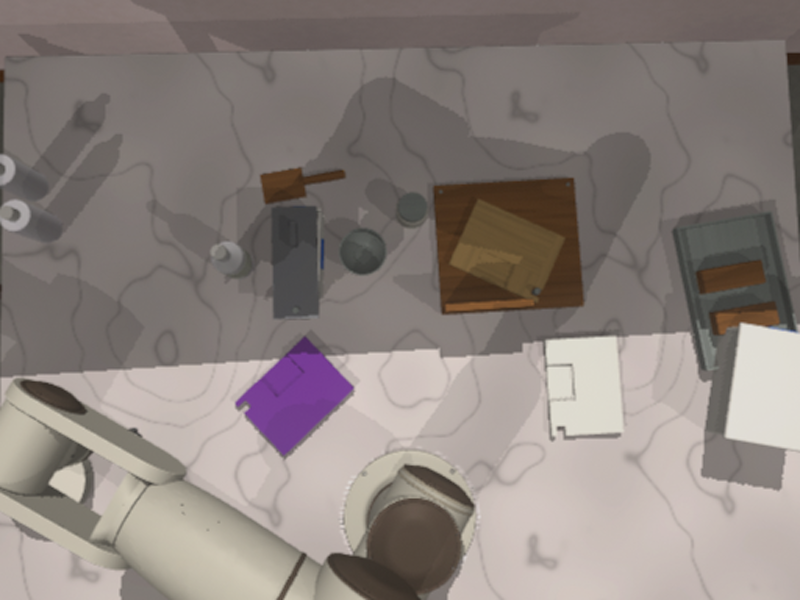

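Possible matches for the board in the top view: the purple one at (295,395), the white one at (585,385) and the light-wood one on the stand at (507,250). By its colour, and because it sits on the slab with its notch at the peg (536,291), the light-wood one is meant. The tub is at (295,262) with its pivot at (295,312). The bottle is on the left at (228,258), the bowl on the right at (362,250) and the jar at (412,208).

```bash
cat > h.py <<'E'
import numpy as np,cv2,pickle
from rig import robot
def load(n): return pickle.load(open(n+'.pkl','rb'))
def ray(c,u,v):
    M=c['camera_from_world'];R,t=M[:3,:3],M[:3,3]
    d=np.array([(u-c['cx'])/c['fx'],-(v-c['cy'])/c['fy'],-1.])
    return -R.T@t,R.T@d
def onz(c,u,v,z):
    o,d=ray(c,u,v);return (o+d*(z-o[2])/d[2]).round(1)
def proj(c,P):
    P=np.atleast_2d(P);M=c['camera_from_world'];p=P@M[:3,:3].T+M[:3,3]
    return np.c_[c['cx']+c['fx']*p[:,0]/-p[:,2],c['cy']+c['fy']*p[:,1]/p[:,2]]
def tf(x,y,yaw,L):
    L=np.atleast_2d(np.array(L,float));c,s=np.cos(yaw),np.sin(yaw)
    return np.c_[x+c*L[:,0]-s*L[:,1],y+s*L[:,0]+c*L[:,1],L[:,2]]
def delta(target,yaw=None):
    """tool-frame shift (m) and turn (deg) from present pose to the target"""
    s=robot.sense();y=s['orientation'][2];d=np.array(target)-s['tcp_pos']
    r=[np.cos(y)*d[0]+np.sin(y)*d[1],np.sin(y)*d[0]-np.cos(y)*d[1],-d[2]]
    t=0 if yaw is None else -np.degrees((yaw-y+np.pi/2)%np.pi-np.pi/2)
    return np.round(np.r_[np.array(r)/1000,t],4)
E
python3 - <<'E'
from h import *
c=load('top');k=512/800
pts=dict(slabNL=(442,313,16),slabFL=(433,186,16),slabFR=(574,178,16),slabNR=(583,304,16),peg=(536,291,46),
b_free=(480,200,30),b_fr=(565,238,30),b_nl=(449,263,30),covFL=(272,207,98),covFR=(317,207,98),covNL=(274,318,98),covNR=(319,317,98),
pivot=(295,312,98),handle=(289,232,126),bottle=(226,252,190),bowl=(362,250,50),jar=(412,205,75))
for n,(u,v,z) in pts.items(): print(n,onz(c,u*k,v*k,z))
im=c['img'][:,:,::-1]
cv2.imwrite('pics/crop0.png',np.hstack([cv2.resize(im[105:215,165:215],(270,600),interpolation=3),cv2.resize(im[105:215,272:380],(530,540),interpolation=3)[:,:].copy() if 0 else cv2.copyMakeBorder(cv2.resize(im[105:215,275:375],(530,583),interpolation=3),0,17,0,0,0)]))
E
```

```text
slabNL [417.1 -80.1  16. ]
slabFL [687. -69.  16.]
slabFR [ 697.4 -369.    16. ]
slabNR [ 428.9 -376.4   16. ]
peg [ 456.  -272.8   46. ]
b_free [ 651.7 -165.8   30. ]
b_fr [ 567.2 -341.1   30. ]
b_nl [520.2 -96.7  30. ]
covFL [632.8 260.   98. ]
covFR [630.8 170.1  98. ]
covNL [410.4 258.8  98. ]
covNR [410.2 169.8  98. ]
pivot [421.3 217.1  98. ]
handle [576.7 223.2 126. ]
bottle [530.7 333.2 190. ]
bowl [548.9  83.3  50. ]
jar [635.2 -21.1  75. ]
```

View pics/crop0.png

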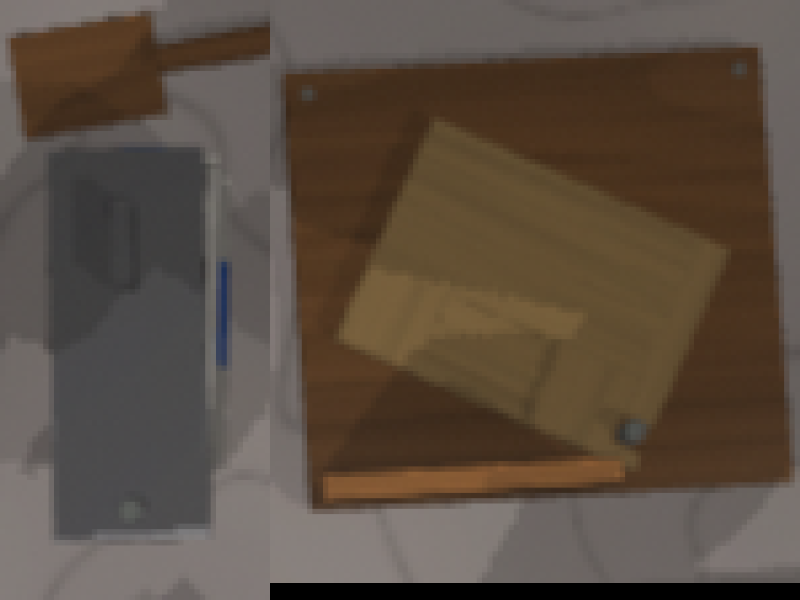

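```bash
python3 - <<'E'
from h import *
peg=(456.5,-273.5);y0=-0.449;print(tf(*peg,y0,[[130,188,30]]))
p=tf(*peg,y0,[[130+11+18,168,120]])[0];print(p,delta(p,y0))
E
```

```text
[[ 655.21880579 -160.56268895   30.        ]]
[ 672.6630753  -191.16820252  120.        ] [-0.694  -0.4891  0.1108  2.8203]
```

send_rows([
  [1,-0.029,-0.0204,0,0],
  [1,-0.058,-0.0408,0,0],
  [1,-0.087,-0.0612,0,0],
  [1,-0.116,-0.0816,0,0],
  [1,-0.145,-0.102,0,0],
  [1,-0.174,-0.1224,0,0],
  [1,-0.203,-0.1428,0,0],
  [1,-0.232,-0.163,0,0],
], newtons=40)

```text
time_s: 0.77
tcp_pos: [374.5, 287.5, 231.2]
orientation: [-3.141, -0.0, 2.742]
contact_force: [0.5, 0.2, -0.3]
finger_gap: -0.3
finger_force: 0.0
```

send_rows([
  [1,-0.029,-0.0204,0,0],
  [1,-0.058,-0.0408,0,0],
  [1,-0.087,-0.0612,0,0],
  [1,-0.116,-0.0816,0,0],
  [1,-0.145,-0.102,0,0],
  [1,-0.174,-0.1224,0,0],
  [1,-0.203,-0.1428,0,0],
  [1,-0.232,-0.163,0,0],
])

```text
time_s: 1.43
tcp_pos: [524.8, 46.9, 231.1]
orientation: [-3.141, -0.0, 2.742]
contact_force: [-0.6, 1.1, 0.5]
finger_gap: 0.5
finger_force: 0.0
```

send_rows([
  [1,-0.029,-0.0204,0,0],
  [1,-0.058,-0.0408,0,0],
  [1,-0.087,-0.0612,0,0],
  [1,-0.116,-0.0816,0,0],
  [1,-0.145,-0.102,0,0],
  [1,-0.174,-0.1224,0,0],
  [1,-0.203,-0.1428,0,0],
  [1,-0.23,-0.163,0,2.8],
])

```text
time_s: 2.1
tcp_pos: [673.4, -192.7, 230.6]
orientation: [-3.141, -0.001, 2.694]
contact_force: [0.6, 0.7, 0.0]
finger_gap: -0.1
finger_force: 0.0
```

```bash
python3 - <<'E'
from h import *
c=robot.capture('wrist');pickle.dump(c,open('w1.pkl','wb'))
s=robot.sense();print(s['tcp_pos'],s['orientation'],s['time_s'],s['finger_gap'])
im=cv2.resize(c['img'][:,:,::-1],(800,600),interpolation=3).copy()
# overlay of current estimates
peg=(456.5,-273.5)
def poly(P,col):
    q=proj(c,P)*800/512;cv2.polylines(im,[q.astype(int)],True,col,1)
poly(tf(*peg,-0.449,[[-20,-12,30],[130,-12,30],[130,188,30],[-20,188,30]]),(0,0,255))
poly(tf(508.6,-185,.038,[[-90,-190,16],[185,-190,16],[185,110,16],[-90,110,16]]),(255,0,0))
poly(tf(508.6,-185,.038,[[-90,-65,110],[-75,-65,110],[-75,110,110],[-90,110,110]]),(0,255,0))
cv2.imwrite('pics/w1.png',im)
p=tf(*peg,-.449,[[159,168,22]])[0];print(delta(p,-.449))
E
```

```text
[ 674.8626553  -197.66778547  229.20774657] [-3.14001692e+00 -8.79221500e-04  2.68430509e+00] 2.15 -0.02445610155682762
[ 0.0048  0.0049  0.2072 -0.4748]
```

View pics/w1.png

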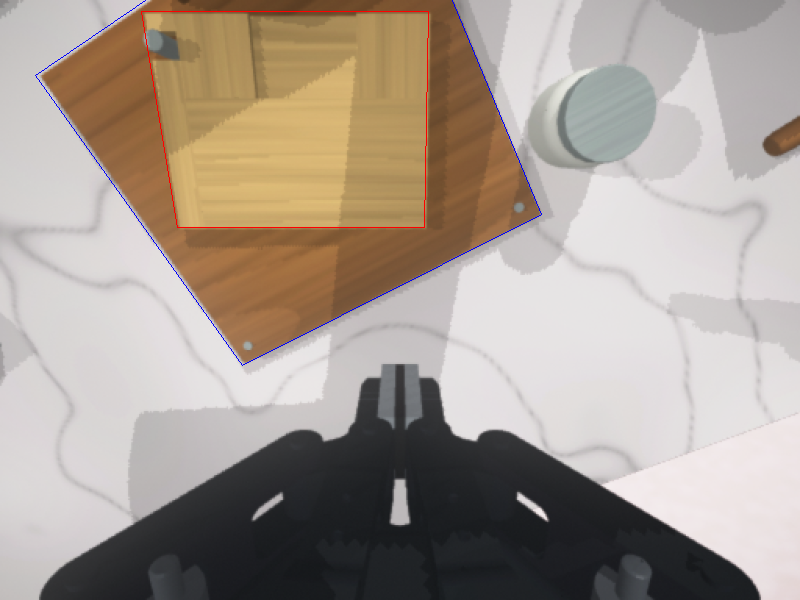

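The wrist view shows the model outlines lying right on the board and slab (board corner at (425,227), slab corners at (243,364) and (541,215)), and the peg sits in the notch. I'll go down and push.

send_rows([
  [1,0.001,0.001,0.04,0],
  [1,0.002,0.002,0.08,0],
  [1,0.003,0.003,0.12,0],
  [1,0.003,0.003,0.155,0],
  [1,0.003,0.003,0.185,0],
  [1,0.003,0.003,0.2,0],
  [1,0.003,0.003,0.206,0],
  [1,0.003,0.003,0.208,0],
])

```text
time_s: 2.82
tcp_pos: [670.8, -186.8, 22.0]
orientation: [-3.141, -0.002, 2.693]
contact_force: [-0.3, 0.3, 0.1]
finger_gap: -0.3
finger_force: 0.0
```

```bash
python3 - <<'E'
from h import *
s=robot.sense();print(s['tcp_pos'],s['orientation'])
print(delta((672.7,-191.2,22),-.449))
E
```

```text
[ 670.81007763 -186.75906898   22.02828597] [-3.14136075e+00 -2.06982989e-03  2.69284917e+00]
[-0.0036 -0.0032  0.      0.0147]
```

send_rows([
  [1,0.0144,0,0,0],
  [1,0.0285,0.0107,0,-4.6],
  [1,0.0434,0.0203,0,-9.2],
  [1,0.0591,0.0286,0,-13.8],
  [1,0.0754,0.0357,0,-18.3],
  [1,0.0858,0.0394,0,-21.2],
  [1,0.0921,0.0414,0,-22.9],
  [1,0.0921,0.0414,0,-22.9],
])

```text
time_s: 3.48
tcp_pos: [606.5, -109.2, 24.8]
orientation: [-3.141, 0.002, 3.094]
contact_force: [0.2, -1.2, 0.1]
finger_gap: 0.1
finger_force: 0.0
```

```bash
python3 - <<'E'
from h import *
s=robot.sense();print(s['tcp_pos'],s['orientation'])
for w in (-.01,0,.038,.045):
  p=tf(456.5,-273.5,w,[[141,171,22]])[0];print(w,delta(p,w))
E
```

```text
[ 606.47544182 -109.17281435   24.81869639] [-3.14112883e+00  1.79460410e-03  3.09432198e+00]
-0.01 [ 0.0075  0.0049  0.0028 -2.1355]
0 [ 0.0093  0.0062  0.0028 -2.7084]
0.038 [ 1.6100e-02  1.1200e-02  2.8000e-03 -4.8856e+00]
0.045 [ 1.7400e-02  1.2000e-02  2.8000e-03 -5.2867e+00]
```

send_rows([
  [1,0.005,0.0035,0.002,-1.5],
  [1,0.009,0.006,0.003,-2.7],
  [1,0.012,0.0085,0.003,-3.8],
  [1,0.014,0.01,0.003,-4.4],
  [1,0.016,0.011,0.003,-4.9],
  [1,0.017,0.011,0.003,-4.9],
  [1,0.018,0.011,0.003,-4.9],
  [1,0.018,0.011,0.003,-4.9],
])

```text
time_s: 4.15
tcp_pos: [592.0, -98.6, 21.8]
orientation: [-3.14, 0.007, -3.105]
contact_force: [24.6, -3.0, 0.1]
finger_gap: -0.2
finger_force: 11.6
```

```bash
cat > ov.py <<'E'
from h import *
import sys
# overlay of the stand and the board-at-home on a camera picture
cam,name=sys.argv[1],sys.argv[2];sx,sy,sw=508.6,-185,.038
c=robot.capture(cam);pickle.dump(c,open(name+'.pkl','wb'))
im=cv2.resize(c['img'][:,:,::-1],(800,600),interpolation=3).copy()
def poly(P,col):
    q=proj(c,P)*800/512;cv2.polylines(im,[q.astype(int)],True,col,1)
peg=tf(sx,sy,sw,[[-55,-88,0]])[0]
poly(tf(peg[0],peg[1],sw,[[-20,-12,30],[130,-12,30],[130,188,30],[-20,188,30]]),(0,0,255))
poly(tf(sx,sy,sw,[[-90,-190,16],[185,-190,16],[185,110,16],[-90,110,16]]),(255,0,0))
poly(tf(sx,sy,sw,[[-90,-65,110],[-75,-65,110],[-75,110,110],[-90,110,110]]),(0,255,0))
cv2.imwrite(f'pics/{name}.png',im)
s=robot.sense();print(s['tcp_pos'],s['orientation'][2],s['contact_force'],s['time_s'])
E
python3 ov.py top t2
```

```text
[591.92400125 -98.58193802  21.70284847] -3.1052734084316413 [22.39788603 -2.29240763 -0.26971341] 4.2
```

send_rows([
  [1,-0.01,0,0,0],
  [1,-0.02,0,-0.01,0],
  [1,-0.03,0,-0.05,0],
  [1,-0.04,0.01,-0.09,0],
  [1,-0.055,0.02,-0.125,0],
  [1,-0.07,-0.01,-0.16,0],
  [1,-0.085,-0.03,-0.19,0],
  [1,-0.085,-0.04,-0.21,0],
])

```text
time_s: 4.87
tcp_pos: [676.7, -136.3, 232.5]
orientation: [-3.141, 0.001, -3.105]
contact_force: [-0.6, -0.8, 0.3]
finger_gap: 0.2
finger_force: 0.0
```

```bash
python3 ov.py wrist w2
```

```text
[ 677.00436477 -138.28885947  236.55449009] -3.106651922606672 [ 0.39650115 -2.33190218  4.77177274] 4.9167
```

View pics/w2.png

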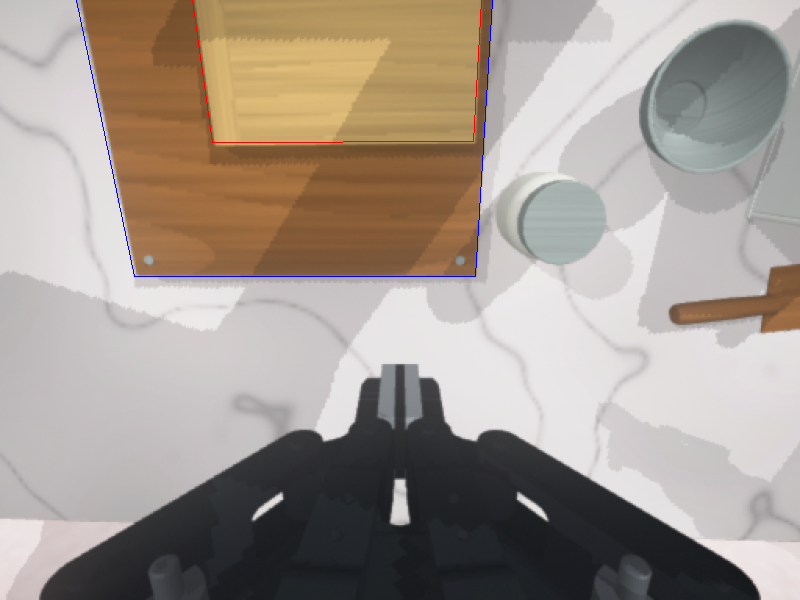

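The wrist view shows the board flush: its outline falls on the home overlay, with corners at (213,143) and (474,142), and the jar and bowl are untouched. Next is the cover.

```bash
python3 - <<'E'
from h import *
print(delta((583,258,225),0))
c=load('t2');k=512/800
E
```

```text
[0.0801 0.3993 0.0116 2.002 ]
```

send_rows([
  [1,0.005,0.03,0,0],
  [1,0.014,0.07,0,0],
  [1,0.022,0.11,0,0],
  [1,0.03,0.15,0,0],
  [1,0.038,0.19,0,0],
  [1,0.046,0.23,0,0],
  [1,0.054,0.27,0,0],
  [1,0.062,0.31,0,0],
])

```text
time_s: 5.58
tcp_pos: [600.8, 174.6, 229.7]
orientation: [-3.141, -0.001, -3.105]
contact_force: [1.2, 0.6, -0.3]
finger_gap: 0.0
finger_force: 0.0
```

send_rows([
  [1,0.01,0.04,0,1],
  [1,0.015,0.075,0,-2],
  [1,0.018,0.087,0,-2],
  [1,0.018,0.089,0.005,-2],
  [1,0.018,0.089,0.005,-2],
])

```text
time_s: 6.0
tcp_pos: [580.2, 261.4, 223.7]
orientation: [-3.141, -0.002, -3.069]
contact_force: [-0.5, 0.1, 0.3]
finger_gap: 0.3
finger_force: 0.0
```

```bash
python3 - <<'E'
from h import *
c=robot.capture('wrist');pickle.dump(c,open('w3.pkl','wb'))
im=cv2.resize(c['img'][:,:,::-1],(800,600),interpolation=3).copy()
def poly(P,col):
    cv2.polylines(im,[(proj(c,P)*800/512).astype(int)],True,col,1)
p=(421.3,217,0)
poly(tf(*p,[[-16,-45,98],[209,-45,98],[209,45,98],[-16,45,98]]),(0,0,255))
poly(tf(*p,[[125,-6,126],[175,-6,126],[175,6,126],[125,6,126]]),(0,255,0))
cv2.imwrite('pics/w3.png',im)
s=robot.sense();print(s['tcp_pos'],s['orientation'][2],s['q'])
print(delta((583,258,108),0))
E
```

```text
[580.60073326 260.45878034 224.14201219] -3.0704108201471056 [ 3.00969921e-01  2.82420278e-01  1.29264164e+00 -5.15192486e-04
  1.56849109e+00 -1.34100740e+00]
[-2.2000e-03 -2.6000e-03  1.1610e-01  4.0784e+00]
```

View pics/w3.png

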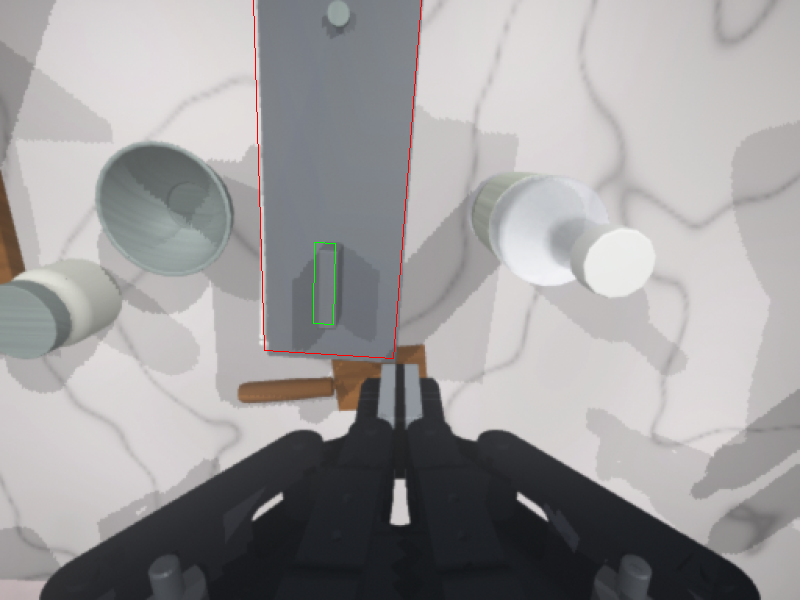

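The cover outline and fin match, with the fin at (325,285), and the bottle at (560,240) is clear of the descent line. I'll go down beside the fin.

send_rows([
  [1,0,0,0.03,2],
  [1,-0.001,-0.001,0.06,4],
  [1,-0.002,-0.002,0.085,4],
  [1,-0.002,-0.003,0.105,4],
  [1,-0.002,-0.003,0.114,4],
  [1,-0.002,-0.003,0.116,4],
])

```text
time_s: 6.55
tcp_pos: [582.7, 256.7, 107.5]
orientation: [-3.14, -0.003, 3.141]
contact_force: [0.6, -0.0, 0.4]
finger_gap: 0.0
finger_force: 0.0
```

```bash
python3 - <<'E'
from h import *
import math
s=robot.sense();y0=s['orientation'][2];t=s['tcp_pos'];print(t,y0)
def dl(a):
    p=tf(421.3,217,a,[[160,18,108]])[0];r=delta(p);return np.round(np.r_[r[:3],-np.degrees(a-(y0-np.pi if y0>0 else y0+np.pi))],4)
for a in np.arange(0,-1.81,-.1): print(round(a,2),dl(a).tolist())
E
```

```text
[582.69983502 256.68425944 107.50221662] 3.1413597205340382
0.0 [0.0014, -0.0217, -0.0005, -0.0133]
-0.1 [0.0004, -0.0377, -0.0005, 5.7162]
-0.2 [0.001, -0.0538, -0.0005, 11.4458]
-0.3 [0.0032, -0.0698, -0.0005, 17.1754]
-0.4 [0.007, -0.0854, -0.0005, 22.905]
-0.5 [0.0123, -0.1006, -0.0005, 28.6345]
-0.6 [0.0192, -0.1152, -0.0005, 34.3641]
-0.7 [0.0274, -0.129, -0.0005, 40.0937]
-0.8 [0.037, -0.1419, -0.0005, 45.8233]
-0.9 [0.0478, -0.1538, -0.0005, 51.5529]
-1.0 [0.0598, -0.1646, -0.0005, 57.2824]
-1.1 [0.0727, -0.1741, -0.0005, 63.012]
-1.2 [0.0866, -0.1823, -0.0005, 68.7416]
-1.3 [0.1012, -0.1891, -0.0005, 74.4712]
-1.4 [0.1164, -0.1943, -0.0005, 80.2007]
-1.5 [0.1321, -0.198, -0.0005, 85.9303]
-1.6 [0.148, -0.2002, -0.0005, 91.6599]
-1.7 [0.1641, -0.2007, -0.0005, 97.3895]
-1.8 [0.1802, -0.1996, -0.0005, 103.1191]
```

send_rows([
  [1,0.0014,-0.0217,0,0],
  [1,0.0004,-0.0377,0,5.7],
  [1,0.001,-0.0538,0,11.4],
  [1,0.0032,-0.0698,0,17.2],
  [1,0.007,-0.0854,0,22.9],
  [1,0.0123,-0.1006,0,28.6],
  [1,0.0192,-0.1152,0,34.4],
  [1,0.0274,-0.129,0,40.1],
])

```text
time_s: 7.22
tcp_pos: [556.4, 127.9, 110.9]
orientation: [3.14, 0.002, 2.437]
contact_force: [1.3, 1.0, 0.2]
finger_gap: -0.0
finger_force: 0.4
```

```bash
python3 - <<'E'
from h import *
s=robot.sense();y0=s['orientation'][2];t=s['tcp_pos'];print(t,y0,s['contact_force'])
for a in np.arange(-.7,-1.81,-.1):
    p=tf(421.3,217,a,[[160,18,108]])[0];print(round(a,2),delta(p,a).tolist())
E
```

```text
[556.36902768 127.92696453 110.89996281] 2.437326309727983 [1.2861358  0.95374933 0.21377   ]
-0.7 [0.0007, -0.0009, 0.0029, -0.2444]
-0.8 [-0.0004, -0.0169, 0.0029, 5.4851]
-0.9 [0.0002, -0.033, 0.0029, 11.2147]
-1.0 [0.0023, -0.049, 0.0029, 16.9443]
-1.1 [0.006, -0.0646, 0.0029, 22.6739]
-1.2 [0.0113, -0.0798, 0.0029, 28.4034]
-1.3 [0.0181, -0.0945, 0.0029, 34.133]
-1.4 [0.0263, -0.1083, 0.0029, 39.8626]
-1.5 [0.0358, -0.1213, 0.0029, 45.5922]
-1.6 [0.0466, -0.1332, 0.0029, 51.3218]
-1.7 [0.0585, -0.144, 0.0029, 57.0513]
-1.8 [0.0714, -0.1536, 0.0029, 62.7809]
```

send_rows([
  [1,-0.0004,-0.0169,0.002,5.5],
  [1,0.0002,-0.033,0.003,11.2],
  [1,0.0023,-0.049,0.003,16.9],
  [1,0.006,-0.0646,0.003,22.7],
  [1,0.0113,-0.0798,0.003,28.4],
  [1,0.0181,-0.0945,0.003,34.1],
  [1,0.0263,-0.1083,0.003,39.9],
  [1,0.0358,-0.1213,0.003,45.6],
])

```text
time_s: 7.88
tcp_pos: [450.5, 58.4, 107.8]
orientation: [3.139, 0.0, 1.641]
contact_force: [0.0, -0.2, 0.1]
finger_gap: 0.2
finger_force: 0.4
```

send_rows([
  [1,-0.001,-0.016,0,5.7],
  [1,0,-0.03,0,10],
  [1,0,-0.03,0,10],
  [1,0,0,-0.01,10],
  [1,0,0.01,-0.04,10],
  [0.3,0,0.01,-0.08,10],
  [0.3,0,0.01,-0.12,10],
  [0.3,0,0.01,-0.15,10],
])

```text
time_s: 8.55
tcp_pos: [461.4, 59.8, 260.6]
orientation: [3.138, -0.0, 1.475]
contact_force: [0.3, 0.0, -0.1]
finger_gap: 35.5
finger_force: 0.0
```

```bash
python3 - <<'E'
from h import *
s=robot.sense();print(s['tcp_pos'],s['orientation'][2],s['contact_force'],s['q'],s['finger_gap'])
c=robot.capture('top');pickle.dump(c,open('t3.pkl','wb'))
im=c['img'][:,:,::-1]
cv2.imwrite('pics/t3.png',cv2.resize(im[105:230,150:300],(720,600),interpolation=3))
E
```

```text
[461.39300794  59.78341721 260.63802297] 1.4752304415719344 [ 0.34196794  0.01828129 -0.0586222 ] [-3.68436954e-02 -9.21005473e-02  1.62801918e+00 -1.91030806e-04
  1.60209992e+00  5.87159039e-02] 35.529396913558294
```

View pics/t3.png

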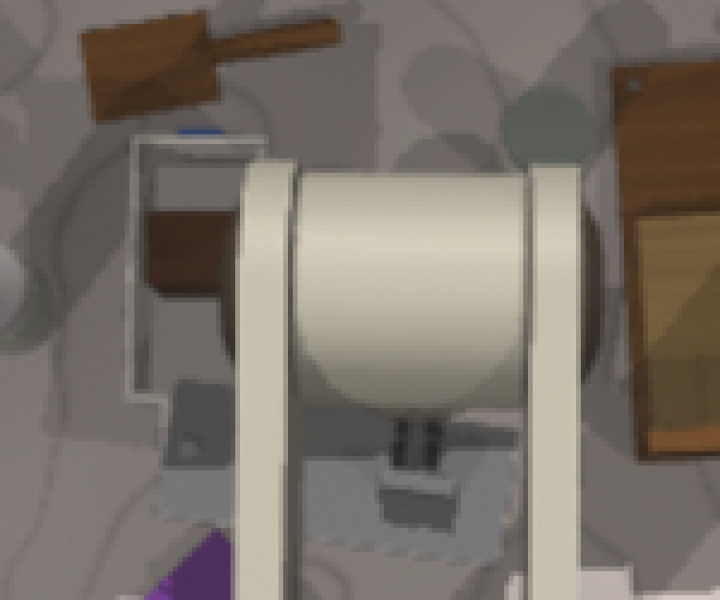

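The cover now points aside, with its pivot at crop (188,447), and the open tub shows the dark block at (190,255). I'll take a wrist look at it.

send_rows([
  [0.15,0.012,0.02,0,-2],
  [0.15,0.025,0.045,0,-4],
  [0.15,0.038,0.065,0,-5.5],
  [0.15,0.04,0.067,0,-5.5],
  [0.15,0.04,0.067,0,-5.5],
  [0.15,0.04,0.067,0,-5.5],
])

```text
time_s: 9.1
tcp_pos: [531.1, 93.1, 256.6]
orientation: [3.142, 0.0, 1.57]
contact_force: [-0.4, -0.7, 0.5]
finger_gap: 72.8
finger_force: 0.0
```

```bash
python3 - <<'E'
from h import *
s=robot.sense();print(s['tcp_pos'],s['orientation'][2],s['finger_gap'],s['q'][5])
c=robot.capture('wrist');pickle.dump(c,open('w4.pkl','wb'))
im=cv2.resize(c['img'][:,:,::-1],(800,600),interpolation=3).copy()
def poly(P,col):
    cv2.polylines(im,[(proj(c,P)*800/512).astype(int)],True,col,1)
tub=(541.3,217,0)
poly(tf(*tub,[[-87.5,-44,92],[87.5,-44,92],[87.5,44,92],[-87.5,44,92]]),(0,0,255))
poly(tf(*tub,[[-24,-33,85],[24,-33,85],[24,33,85],[-24,33,85]]),(0,255,0))
cv2.imwrite('pics/w4.png',im)
E
```

```text
[531.09107152  93.14213018 256.59123554] 1.569946797068233 72.84572102273872 0.0316613588446421
```

View pics/w4.png

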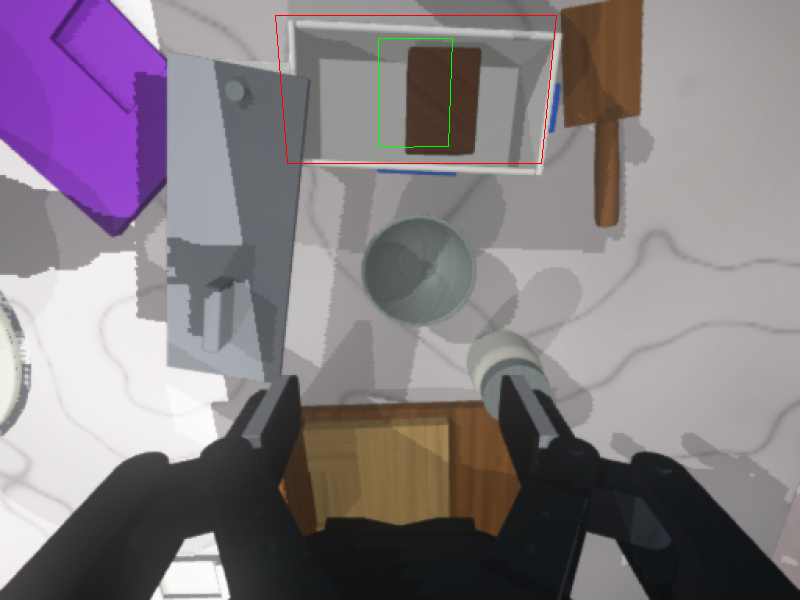

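The block's top face has corners at (410,47), (480,50), (474,154) and (406,153). The tub rim runs (292,20), (560,37), (541,173), (306,160), so the tub is yawed slightly clockwise.

```bash
python3 - <<'E'
from h import *
c=load('w4');k=512/800
P=np.array([onz(c,u*k,v*k,85) for u,v in [(410,47),(480,50),(474,154),(406,153)]]);print(P,P.mean(0))
T=np.array([onz(c,u*k,v*k,92) for u,v in [(292,20),(560,37),(541,173),(306,160)]]);print(T,T.mean(0))
b=P.mean(0);print(np.hypot(*(P[1]-P[0])[:2]),np.hypot(*(P[2]-P[1])[:2]))
yb=np.arctan2(*( (P[1]-P[0]+P[2]-P[3])[[1,0]])); yb2=np.arctan2(*((P[0]-P[3]+P[1]-P[2])[[1,0]]))-np.pi/2
yt=np.arctan2(*( (T[1]-T[0]+T[2]-T[3])[[1,0]]));print(yb,yb2,yt)
yw=np.pi/2+yt
print(delta((b[0],b[1],200),yw))
E
```

```text
[[537.8 245.3  85. ]
 [583.6 243.5  85. ]
 [583.2 179.4  85. ]
 [535.5 180.1  85. ]] [560.025 212.075  85.   ]
[[463.7 258.6  92. ]
 [632.6 249.2  92. ]
 [629.3 166.8  92. ]
 [466.6 175.4  92. ]] [548.05 212.5   92.  ]
45.83535753105899 64.10124803777224
-0.026731598819792635 -0.020878636217267932 -0.05422904645012195
[0.1191 0.029  0.0567 3.0292]
```

send_rows([
  [0.15,0.035,0.008,0.01,1],
  [0.15,0.07,0.016,0.03,2],
  [0.15,0.105,0.024,0.05,2],
  [0.15,0.119,0.029,0.057,2.2],
  [0.15,0.119,0.029,0.06,2.2],
  [0.15,0.119,0.029,0.06,2.2],
])

```text
time_s: 9.65
tcp_pos: [559.7, 212.3, 195.9]
orientation: [-3.141, 0.001, 1.532]
contact_force: [-0.8, 0.1, -0.4]
finger_gap: 72.6
finger_force: 0.0
```

```bash
python3 - <<'E'
from h import *
s=robot.sense();print(s['tcp_pos'],s['orientation'][2],s['finger_gap'])
print(delta((560,212,38),np.pi/2-.04))
E
```

```text
[559.67012298 212.31091977 195.86927318] 1.5319225267869157 72.62902730327016
[-0.0003  0.0003  0.1579  0.0645]
```

send_rows([
  [0.15,0,0,0.035,0],
  [0.15,0,0,0.07,0],
  [0.15,0,0,0.1,0],
  [0.15,0,0,0.12,0],
  [0.15,0,0,0.135,0],
  [0.15,0,0,0.15,0],
  [0.15,0,0,0.157,0],
  [0.15,0,0,0.158,0],
])

```text
time_s: 10.32
tcp_pos: [559.9, 211.1, 38.1]
orientation: [-3.141, 0.0, 1.53]
contact_force: [-0.2, -0.2, 0.3]
finger_gap: 72.2
finger_force: 0.0
```

send_rows([
  [0.3,0,0,0,0],
  [0.4,0,0,0,0],
  [0.5,0,0,0,0],
  [0.7,0,0,0,0],
  [0.7,0,0,0,0],
  [0.7,0,0,0,0],
], newtons=50)

```text
time_s: 10.82
tcp_pos: [560.9, 212.2, 39.9]
orientation: [3.139, -0.0, 1.531]
contact_force: [-0.8, -3.5, 7.5]
finger_gap: 47.5
finger_force: 51.7
```

send_rows([
  [0.7,0,0,-0.01,0],
  [0.7,0,0,-0.03,0],
  [0.7,0,0,-0.055,0],
  [0.7,0,0,-0.085,0],
  [0.7,0,0,-0.115,0],
  [0.7,0,0,-0.14,0],
  [0.7,0,0,-0.15,0],
  [0.7,0,0,-0.15,0],
])

```text
time_s: 11.48
tcp_pos: [561.0, 212.6, 191.5]
orientation: [3.137, -0.001, 1.531]
contact_force: [0.2, -0.5, -1.9]
finger_gap: 47.9
finger_force: 51.5
```

```bash
python3 - <<'E'
from h import *
s=robot.sense();print(s['tcp_pos'],s['orientation'][2],s['finger_gap'],s['contact_force'])
print(delta((638,-160,190),np.pi/2+.038))
E
```

```text
[560.96065624 212.57690543 191.45765295] 1.5307216984082455 47.885515997458064 [ 0.15481312 -0.45682519 -1.89834477]
[-3.6920e-01  9.1900e-02  1.5000e-03 -4.4733e+00]
```

send_rows([
  [0.7,-0.015,0.003,0,0],
  [0.7,-0.045,0.01,0,0],
  [0.7,-0.08,0.019,0,0],
  [0.7,-0.115,0.028,0,0],
  [0.7,-0.15,0.037,0,0],
  [0.7,-0.185,0.046,0,0],
  [0.7,-0.22,0.055,0,0],
  [0.7,-0.25,0.062,0,0],
])

```text
time_s: 12.15
tcp_pos: [611.7, -42.2, 186.4]
orientation: [-3.139, -0.0, 1.53]
contact_force: [0.5, -0.2, -2.0]
finger_gap: 47.1
finger_force: 51.5
```

send_rows([
  [0.7,-0.035,0.009,0,-1],
  [0.7,-0.07,0.018,0,-2.5],
  [0.7,-0.095,0.024,0,-4],
  [0.7,-0.11,0.028,0.01,-4.5],
  [0.7,-0.119,0.03,0.04,-4.5],
  [0.7,-0.119,0.03,0.07,-4.5],
  [0.7,-0.119,0.03,0.09,-4.5],
  [0.7,-0.119,0.03,0.1,-4.5],
])

```text
time_s: 12.82
tcp_pos: [635.2, -159.7, 83.3]
orientation: [-3.136, -0.002, 1.609]
contact_force: [-0.5, -0.3, -2.1]
finger_gap: 47.4
finger_force: 51.6
```

```bash
python3 - <<'E'
from h import *
s=robot.sense();print(s['tcp_pos'],s['orientation'][2],s['finger_gap'],s['contact_force'])
print(delta((638,-160,51),np.pi/2+.038))
E
```

```text
[ 635.23312299 -159.6774434    83.29101513] 1.6085845889718942 47.370230823222634 [-0.50613718 -0.33836767 -2.14024415]
[-0.0004  0.0028  0.0323 -0.0121]
```

send_rows([
  [0.7,0,0.003,0.012,0],
  [0.7,0,0.003,0.022,0],
  [0.7,0,0.003,0.027,0],
  [0.7,0,0.003,0.03,0],
  [0.7,0,0.003,0.032,0],
  [0.7,0,0.003,0.033,0],
])

```text
time_s: 13.32
tcp_pos: [640.5, -160.0, 55.8]
orientation: [3.141, 0.0, 1.609]
contact_force: [-0.0, 0.4, -1.7]
finger_gap: 47.7
finger_force: 51.5
```

send_rows([
  [0.7,0,0,0,0],
  [0.7,0,0,0.001,0],
  [0.7,0,0,0.001,0],
])

```text
time_s: 13.57
tcp_pos: [640.3, -160.0, 54.6]
orientation: [3.141, 0.0, 1.609]
contact_force: [-0.3, 0.3, -1.3]
finger_gap: 47.1
finger_force: 51.5
```

send_rows([
  [0.7,0,0,0.001,0],
  [0.7,0,0,0.002,0],
  [0.7,0,0,0.002,0],
])

```text
time_s: 13.82
tcp_pos: [640.1, -160.0, 52.1]
orientation: [-3.141, 0.0, 1.609]
contact_force: [0.0, -0.2, -2.4]
finger_gap: 47.5
finger_force: 51.5
```

send_rows([
  [0.7,0,0,0.001,0],
  [0.7,0,0,0.002,0],
  [0.7,0,0,0.002,0],
])

```text
time_s: 14.07
tcp_pos: [640.3, -160.0, 51.0]
orientation: [3.141, 0.0, 1.609]
contact_force: [-3.5, 0.3, 7.4]
finger_gap: 47.8
finger_force: 52.1
```

send_rows([
  [0.7,0,0,0.001,0],
  [0.7,0,0,0.001,0],
])

```text
time_s: 14.23
tcp_pos: [640.3, -160.0, 50.9]
orientation: [3.141, 0.001, 1.609]
contact_force: [-8.3, 3.0, 17.3]
finger_gap: 47.6
finger_force: 53.3
```

send_rows([
  [0.4,0,0,-0.001,0],
  [0.15,0,0,-0.001,0],
  [0.1,0,0,-0.001,0],
  [0.1,0,0,-0.02,0],
  [0.1,0,0,-0.05,0],
  [0,0,0,-0.08,0],
  [0,0,0,-0.11,7],
  [0,0,0,-0.11,14],
])

```text
time_s: 14.9
tcp_pos: [642.1, -160.6, 165.8]
orientation: [3.134, 0.001, 1.36]
contact_force: [0.5, 0.9, 0.5]
finger_gap: 85.2
finger_force: 0.0
```

send_rows([
  [0,0,0,0,7],
  [0,0,0,0,14],
  [0,0,0,0,21],
  [0,0,0,0,28],
  [0,0,0,0,35],
  [0,0,0,0,42],
  [0,0,0,0,49],
  [0,0,0,0,56],
])

```text
time_s: 15.57
tcp_pos: [640.2, -160.0, 159.0]
orientation: [-3.141, 0.0, 0.381]
contact_force: [-0.5, 0.8, 0.4]
finger_gap: 85.1
finger_force: 0.0
```

send_rows([
  [0,0,0,0,7],
  [0,0,0,0,14],
  [0,0,0,0,20],
  [0,0,0,0,20],
  [0,0,0,0,20],
])

```text
time_s: 15.98
tcp_pos: [640.2, -160.0, 159.1]
orientation: [3.142, 0.0, 0.042]
contact_force: [0.5, -0.1, -0.7]
finger_gap: 85.5
finger_force: 0.0
```

```bash
python3 - <<'E'
from h import *
s=robot.sense();print(s['tcp_pos'],s['orientation'],s['finger_gap'],s['contact_force'],s['q'])
print(delta((640.3,-160,60),.038))
c=robot.capture('scene');pickle.dump(c,open('s5.pkl','wb'))
E
```

```text
[ 640.20855691 -160.00594914  159.10926764] [3.14157444e+00 2.58508042e-04 4.16674999e-02] 85.45916567232078 [ 0.47036596 -0.12923392 -0.6585007 ] [-3.61498095e-01  3.57459447e-01  1.32637199e+00 -1.18933742e-04
  1.45799186e+00  1.16764413e+00]
[ 1.000e-04 -0.000e+00  9.910e-02  2.101e-01]
```

send_rows([
  [0,0,0,0.03,0],
  [0,0,0,0.06,0],
  [0,0,0,0.085,0],
  [0,0,0,0.1,0],
  [0,0,0,0.108,0],
  [0,0,0,0.111,0],
  [0,0,0,0.111,0],
])

```text
time_s: 16.62
tcp_pos: [640.3, -160.0, 48.3]
orientation: [3.142, 0.0, 0.04]
contact_force: [0.8, -0.0, -0.1]
finger_gap: 85.3
finger_force: 0.0
```

send_rows([
  [0.1,0,0,0,0],
  [0.2,0,0,0,0],
  [0.3,0,0,0,0],
  [0.5,0,0,0,0],
  [0.5,0,0,0,0],
  [0.5,0,0,0,0],
], newtons=40)

```text
time_s: 17.12
tcp_pos: [640.9, -160.2, 49.9]
orientation: [3.141, -0.002, 0.039]
contact_force: [-0.1, 0.5, 6.5]
finger_gap: 65.7
finger_force: 45.2
```

send_rows([
  [0.5,0,0,-0.01,0],
  [0.5,0,0,-0.03,0],
  [0.5,0,0,-0.055,0],
  [0.5,0,0,-0.06,0],
  [0.5,0,0,-0.06,0],
])

```text
time_s: 17.53
tcp_pos: [641.2, -160.3, 111.1]
orientation: [3.14, -0.004, 0.038]
contact_force: [-0.1, -0.1, -2.3]
finger_gap: 65.7
finger_force: 44.9
```

```bash
python3 - <<'E'
from h import *
s=robot.sense();print(s['tcp_pos'],s['orientation'][2],s['finger_gap'],s['contact_force'])
print(delta((475.2,-176.3,75),.038))
E
```

```text
[ 641.17805497 -160.32424127  111.14247438] 0.038457664518420476 65.66689531070642 [-0.08208674 -0.09820639 -2.34284519]
[-0.1665  0.0096  0.0361  0.0262]
```

send_rows([
  [0.5,-0.015,0.001,0,0],
  [0.5,-0.045,0.003,0,0],
  [0.5,-0.08,0.005,0,0],
  [0.5,-0.115,0.007,0,0],
  [0.5,-0.142,0.009,0,0],
  [0.5,-0.158,0.0096,0.005,0],
  [0.5,-0.166,0.0096,0.015,0],
  [0.5,-0.166,0.0096,0.025,0],
])

```text
time_s: 18.2
tcp_pos: [473.2, -175.9, 82.7]
orientation: [3.141, 0.0, 0.038]
contact_force: [0.2, -0.8, -2.5]
finger_gap: 65.9
finger_force: 44.9
```

```bash
python3 - <<'E'
from h import *
s=robot.sense();print(s['tcp_pos'],s['orientation'][2],s['finger_gap'],s['contact_force'])
print(delta((475.2,-176.3,69),.038))
c=robot.capture('wrist');pickle.dump(c,open('w6.pkl','wb'))
t=robot.capture('top');pickle.dump(t,open('t6.pkl','wb'))
E
```

```text
[ 473.19679828 -175.91057821   82.6791072 ] 0.03753849790710828 65.87502790437975 [ 0.24290165 -0.78734274 -2.52764951]
[ 0.002   0.0005  0.0137 -0.0264]
```

send_rows([
  [0.5,0,0,0.006,0],
  [0.5,0,0,0.011,0],
  [0.5,-0.004,0,0.013,0],
  [0.5,-0.008,0,0.013,0],
  [0.5,-0.01,0,0.013,0],
  [0.5,-0.01,0,0.013,0],
  [0.5,-0.01,0,0.013,0],
])

```text
time_s: 18.88
tcp_pos: [464.8, -176.5, 70.7]
orientation: [3.141, -0.0, 0.038]
contact_force: [-0.6, 0.7, -0.9]
finger_gap: 65.6
finger_force: 44.9
```

send_rows([
  [0.5,-0.001,0,0,0],
  [0.5,-0.002,0,0,0],
  [0.5,-0.002,0,0,0],
])

```text
time_s: 19.13
tcp_pos: [462.6, -176.5, 70.4]
orientation: [3.141, -0.0, 0.038]
contact_force: [-0.1, -0.4, -1.8]
finger_gap: 66.1
finger_force: 44.9
```

send_rows([
  [0.5,-0.001,0,0,0],
  [0.5,-0.002,0,0,0],
  [0.5,-0.002,0,0,0],
])

```text
time_s: 19.38
tcp_pos: [460.6, -176.5, 70.3]
orientation: [3.142, 0.0, 0.038]
contact_force: [-0.0, -0.4, -1.7]
finger_gap: 65.6
finger_force: 44.9
```

send_rows([
  [0.5,-0.001,0,0,0],
  [0.5,-0.0015,0,0,0],
  [0.5,-0.0015,0,0,0],
])

```text
time_s: 19.63
tcp_pos: [459.2, -176.5, 70.3]
orientation: [3.142, -0.0, 0.038]
contact_force: [0.2, 0.3, -1.2]
finger_gap: 65.5
finger_force: 44.9
```

send_rows([
  [0.5,-0.001,0,0,0],
  [0.5,-0.001,0,0,0],
])

```text
time_s: 19.8
tcp_pos: [459.0, -176.6, 70.5]
orientation: [3.141, -0.002, 0.038]
contact_force: [8.3, 0.6, -4.2]
finger_gap: 65.8
finger_force: 46.8
```

send_rows([
  [0.5,-0.001,0,0,0],
  [0.5,-0.001,0,0,0],
])

```text
time_s: 19.97
tcp_pos: [458.7, -176.7, 70.8]
orientation: [3.141, -0.004, 0.038]
contact_force: [14.8, 2.3, -6.3]
finger_gap: 65.5
finger_force: 45.9
```

send_rows([
  [0.5,0.003,0,0,0],
  [0.5,0.005,0,0,0],
  [0.5,0.005,0,0.002,0],
  [0.5,0.005,0,0.004,0],
  [0.5,0.005,0,0.006,0],
  [0.5,0.005,0,0.007,0],
  [0.5,0.005,0,0.007,0],
])

```text
time_s: 20.55
tcp_pos: [462.0, -176.3, 62.9]
orientation: [-3.141, 0.001, 0.038]
contact_force: [0.5, 0.2, -1.6]
finger_gap: 65.2
finger_force: 46.9
```

send_rows([
  [0.5,0,0,0.001,0],
  [0.5,0,0,0.002,0],
  [0.5,0,0,0.003,0],
  [0.5,0,0,0.003,0],
])

```text
time_s: 20.88
tcp_pos: [462.1, -176.4, 60.1]
orientation: [-3.142, 0.0, 0.038]
contact_force: [-0.2, 0.9, -2.1]
finger_gap: 65.4
finger_force: 46.9
```

send_rows([
  [0.5,0,0,0.001,0],
  [0.5,0,0,0.0015,0],
  [0.5,0,0,0.0015,0],
])

```text
time_s: 21.13
tcp_pos: [462.2, -176.4, 58.7]
orientation: [3.142, 0.0, 0.038]
contact_force: [0.7, 0.9, -1.2]
finger_gap: 65.6
finger_force: 46.9
```

send_rows([
  [0.5,0,0,0.001,0],
  [0.5,0,0,0.001,0],
])

```text
time_s: 21.3
tcp_pos: [462.3, -176.5, 57.9]
orientation: [3.141, -0.0, 0.038]
contact_force: [-0.6, 0.6, -0.9]
finger_gap: 65.6
finger_force: 47.1
```

send_rows([
  [0.5,0,0,0.0005,0],
  [0.5,0,0,0.001,0],
])

```text
time_s: 21.47
tcp_pos: [462.4, -176.5, 57.8]
orientation: [3.141, -0.0, 0.038]
contact_force: [-9.8, 5.4, 26.9]
finger_gap: 65.8
finger_force: 49.4
```

```bash
python3 - <<'E'
from h import *
s=robot.sense();print(s['tcp_pos'],s['orientation'],s['finger_gap'],s['contact_force'])
E
```

```text
[ 462.40935846 -176.49215889   57.83473659] [ 3.14119176e+00 -4.48205432e-04  3.83380832e-02] 65.77036986965624 [-9.78606319  5.40323663 26.91319365]
```

Contact comes at TCP z 57.8, which puts the block's underside at about 24 mm, the pocket floor. I'll release and go up.

send_rows([
  [0.5,0,0,-0.001,0],
  [0.3,0,0,-0.001,0],
  [0,0,0,-0.001,0],
  [0,0,0,-0.001,0],
  [0,0,0,-0.001,0],
  [0,0,0,-0.02,0],
  [0,0,0,-0.05,0],
  [0,0,0,-0.085,0],
])

```text
time_s: 22.13
tcp_pos: [461.4, -176.0, 141.5]
orientation: [-3.14, 0.003, 0.038]
contact_force: [1.0, -0.6, 0.6]
finger_gap: 85.3
finger_force: 0.0
```

send_rows([
  [0,0.0,0,-0.04,0],
  [0,-0.02,0,-0.08,0],
  [0,-0.06,0,-0.12,0],
  [0,-0.1,0,-0.14,0],
  [0,-0.13,0,-0.15,0],
  [0,-0.13,0,-0.15,0],
])

```text
time_s: 22.63
tcp_pos: [329.5, -181.4, 294.9]
orientation: [3.138, -0.003, 0.038]
contact_force: [-0.2, 0.5, 0.9]
finger_gap: 85.0
finger_force: 0.0
```

```bash
python3 - <<'E'
from h import *
s=robot.sense();print(s['tcp_pos'],s['orientation'][2],s['contact_force'],s['time_s'])
c=robot.capture('wrist');pickle.dump(c,open('w7.pkl','wb'))
def poly(im,c,P,col,k,o=(0,0)):
    cv2.polylines(im,[np.int32((proj(c,P)-o)*k)],True,col,1)
S=(508.6,-185,.038)
def draw(im,c,k,o=(0,0)):
    poly(im,c,tf(*S,[[-75,-100,30],[75,-100,30],[75,100,30],[-75,100,30]]),(0,0,255),k,o)
    poly(im,c,tf(*S,[[-72,-23,104],[-24,-23,104],[-24,43,104],[-72,43,104]]),(0,255,0),k,o)
im=cv2.resize(c['img'][:,:,::-1],(512,384)).copy();draw(im,c,1)
t=robot.capture('scene');pickle.dump(t,open('s7.pkl','wb'))
o=(85,185);b=cv2.resize(t['img'][185:360,85:260,::-1],(560,560),interpolation=3).copy();draw(b,t,3.2,o)
a=cv2.resize(c['img'][:,:,::-1],(600,450),interpolation=3).copy();draw(a,c,600/512)
cv2.imwrite('pics/w7.png',a);cv2.imwrite('pics/s7.png',b)
E
```

```text
[ 329.47575313 -181.3686624   294.94807428] 0.03769295683719376 [-0.24381116  0.50886409  0.87955954] 22.6333
```

View pics/s7.png

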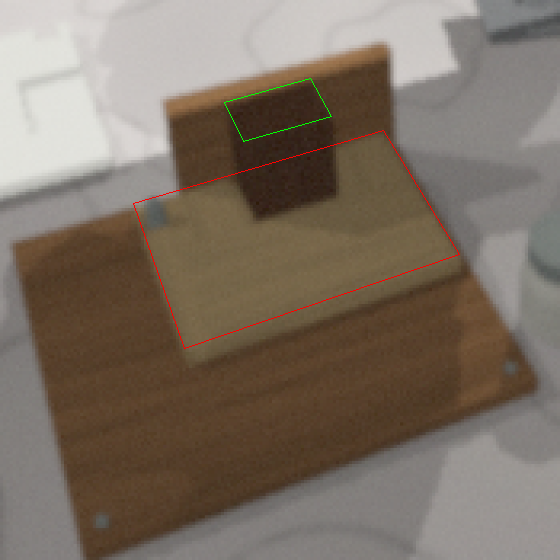

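The scene crop shows the block upright against the fence, with its top at (277,110) on the predicted outline. The board is flush at its home outline, with the peg at (155,212). The arm is clear, so I'll hand in.

```bash
python3 -c "
from rig import robot
print(robot.hand_in())"
```

```text
the job is handed in; nothing more can be done
None
```

I handed the job in at about 23 s on the robot clock: the board is flush on the fence, the cover is swung aside (about -1.6 rad by eye), the block stands upright on the pocket floor, and nothing else was seen to move; the hand-in returned no verdict.

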